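Set the length gauge to the sample batten

ROBOT

A 6-joint arm with a two-finger parallel gripper is mounted at the origin on the work surface. World frame = base frame: x ahead of the robot, y to its left, z up, the work surface at z = 0. Lengths are in m, angles in rad, forces in N, time in s.
With the tool pointing down it reaches from about 0.3 to 0.875 m from the base axis. Payload 6.4 kg.
Tool frame: the origin (TCP) lies between the finger pads; the fingertips stand 25 mm ahead of it and the grasp point (between the pads) lies 6 mm ahead of it; z points along the fingers, y is the line along which they close (so a half turn about z gives the same grasp; the last joint's range is limited). The gripper opens to 85 mm and grips with 20 to 120 N. Pads are 22 mm wide; open, the fingers measure 114 mm over their backs; the gripper's body (76 mm by 85 mm) begins 54 mm behind the grasp point. The pads swing forward as they close: fully open they stand 13 mm farther back than shut.
Start: joints at [-1.388, 0.181, 1.607, -0, 1.354, -0.206], TCP at [0.218, -0.532, 0.256] pointing down, gripper open.
Joint ranges: [-2.99, 2.99], [-0.89, 2.07], [0.3, 2.58], [-1.14, 4.28], [0, 2.63], [-3.12, 3.12]. Speed limits (rad/s): [2.57, 2.57, 3.01, 3.14, 3.14, 3.14].

INTERFACE

Orientations are given as a unit quaternion [w, x, y, z].
In Python, from bench import ctrl gives the robot as it stands.
- The arm moves only by the tool servo_tool, never from a script. Its argument "series" is text: rows parted by semicolons, each of 7 numbers parted by spaces: the gripper command: -1 is fully open, 1 is shut, values between are in proportion, then the shift along the tool's x, y, z in m, then the turn, a rotation vector about the tool's x, y, z in degrees. A call has 1 to 12 rows; each row is the pose to reach, as a shift and turn from the pose commanded when the call began, along the tool's axes at that moment; what a row does not reach only later rows make up. A row lasts 1/12 s, in which the tool goes at most 41.7 mm and 7.16 degrees, less where a joint would pass 70% of its speed; a pose out of reach is approached as far as the arm can. A call with a gripper value outside its range is refused whole. The fingers move at their own pace and stop on an object; the grip force is fixed at half the most. Time passes only in rows, so rows that repeat a pose let the fingers close. It gives the time, the measured TCP pose, the force, the opening and the grip force at its end, in the units of the state.
- ctrl.get_obs(): the state, without advancing time (a new reading comes with each control period).
- ctrl.camera(name): name is "side" or "top"; returns a dict with "img" (384x512x3 uint8, red, green, blue), "z_map" (384x512 float32, m along the optical axis (not along the pixel's ray), 0 where there is no reading), "fovy" (degrees; the focal length in pixels is half the picture's height over the tangent of half this angle, whatever the lens; pixels are square), "cx", "cy" (the principal point, pixels), "extrinsics" (4x4, takes a point from camera to world coordinates). Camera axes: x right, y down, z forward; pixel columns grow to the right and rows downward; lengths in m; the calibration is good to about 2 mm. A picture is of the moment at which its call begins.
- ctrl.hand_in(): hands the job in; it is judged then, once.
The state is a dict: "time_s": time; "q": joint angles; "dq": joint speeds; "joint_efforts": joint torques, N m; "eef_pos": TCP position; "eef_rot": TCP orientation; "wrist_force": force on the tool from outside, world axes, zero at the start; "torque": the same for the moment, N m; "opening": opening from 0.0 (shut) to 1.0 (fully open); "grasp_force": force on a finger pad.
Only numpy, scipy, OpenCV 4.12 (cv2) and the standard library are available. Lean on these libraries where they do the work, as an engineer would, in place of code of your own. Each camera call takes 0.05 s, during which the arm holds its last target. There are 200 camera calls.

TASK

Set the bench length gauge to the shorter of the two loose battens: lay that batten flat in the gauge's channel, then slide the stop along by its black grip until the batten is gently nipped, with no play at all, between the stop and the end block, and let go. Then, with the batten still nipped, flip the stop's lock lever right over to its other side. Do not press hard on the batten (about 20 N is plenty, 45 N is too much), and leave the longer batten, the jar, the glue bottle, the brush and the two nearby paint tins where they stand.

Things in the scene. Friction and masses are not known exactly. Their poses are not given: they have to be found in the camera images.
- gauge: Length gauge, fixed on the bench: grey laminate bed 120 mm wide (x), 450 mm long (y), 12 mm thick, with two aluminium rails 12 mm wide and 8 mm high along y that form an open channel 48 mm wide centred on x = 0 (floor 12 mm, rail tops 20 mm above the bench). Origin: centre of the bed's underside; +y runs along the channel to the end block.
- end_block: Dark steel block fixed across the channel at the gauge's +y end: 80 mm (x) by 30 mm (y), top 52 mm above the bench. Origin: centre of its inner face (the one the batten butts on, looking to -y) at channel-floor level, at y = +180 mm in the gauge's frame.
- stop: Sliding stop, an aluminium carriage that slides along the channel (gauge y) with about 6 N drag and stays where left. 80 mm wide, 105 mm long, flat top 52 mm above the bench. Origin: centre of its flat batten-side face (looks to +y) at channel-floor level; the carriage runs 105 mm to -y from it. The face travels from y = -100 to +100 mm in the gauge's frame.
- stop_grip (a point): Top centre of the black grip standing on the stop: a block 24 mm (x) by 22 mm (y) by 36 mm high, its centre 24 mm behind the stop's face; its top is 88 mm above the bench.
- lock (a joint): Lock lever on the stop, hinged along the gauge's y, 84 mm behind the stop's face on the centre line, pivot 62 mm above the bench; steel rod 10 mm thick, 46 mm long, 18 mm ball at its end. 0 = unlocked, leaning 29 degrees from upright to the gauge's -x (robot side); grows as it swings up and over to +x; 1.0 = fully over, locked. Takes about 2 N at the ball; stays where left.
- lock_tip (a point): Centre of the ball at the end of the lock lever, 46 mm from the pivot.
- short_batten: The shorter batten, loose, pine, 40 mm wide (x) by 130 mm long (y) by 34 mm high, about 0.12 kg. Origin: centre of its underside.
- long_batten: The longer batten, loose, same section, 40 by 190 by 34 mm. Not to be used. Origin: centre of its underside.
- jar: Bystander: small glass jar, 52 mm across, 65 mm high; origin under its centre.
- tin_big: Bystander: nearby paint tin on the left, 104 mm across, 120 mm high; origin under its centre.
- tin_small: Bystander: nearby paint tin on the right, 80 mm across, 100 mm high; origin under its centre.
- glue: Bystander: white glue bottle, 56 mm across, 160 mm high; origin under its centre.
- brush: Bystander: paint brush lying flat, 200 mm long (x), 42 mm wide; origin under its centre.
There are look-alikes about, which are no part of the job. Leave any purple look-alike of the short_batten alone.

How it is judged:
On the way, in this order (a step that is already met when the one before it is completed fails the run):
1. the shorter batten lies flat in the channel between stop and end block, and the fingers have let go of it (x of short_batten in the frame of gauge between -0.006 and 0.006 m and z of short_batten in the frame of gauge between 0.009 and 0.015 m and angle between short_batten's own z axis and vertical below 0.06 rad and angle between the y axis of short_batten and the y axis of gauge, either way round below 0.12 rad and y of short_batten in the frame of end_block below -0.06 m and y of short_batten in the frame of stop above 0.06 m and contact force between the fingers and short_batten below 0.1 N), for 0.2 s.
2. the batten is nipped between stop and end block (at least 0.5 N on both ends) while the lock lever is still on its unlocked side (x of short_batten in the frame of gauge between -0.006 and 0.006 m and z of short_batten in the frame of gauge between 0.009 and 0.015 m and angle between short_batten's own z axis and vertical below 0.06 rad and angle between the y axis of short_batten and the y axis of gauge, either way round below 0.12 rad and contact force between each of stop, end_block and short_batten above 0.5 N and value of joint lock below 0.4 rad), for 0.2 s.
3. the lock lever has been flipped over (beyond 0.85 rad) (value of joint lock above 0.85 rad), for 0.2 s.
At the end, for the whole second after the job is handed in: The shorter batten lies flat in the channel (6 mm of centred, 3 mm of its height, 0.06 rad of flat, 0.12 rad of parallel), at rest and still nipped after all is let go: stop and end block each press it with over 0.5 N. The lock lever is over beyond 0.85 rad (x of short_batten in the frame of gauge between -0.006 and 0.006 m and z of short_batten in the frame of gauge between 0.009 and 0.015 m and angle between short_batten's own z axis and vertical below 0.06 rad and angle between the y axis of short_batten and the y axis of gauge, either way round below 0.12 rad and contact force between each of stop, end_block and short_batten above 0.5 N and value of joint lock above 0.85 rad and linear speed of each of short_batten, stop below 0.01 m/s); the robot touches nothing.
It fails at once if the batten is pressed with more than 45 N by the stop or against the end block (contact force between any of stop, end_block and short_batten above 45 N).
It fails at once if the longer batten, the jar, the glue bottle, the brush or a nearby paint tin is moved by more than 20 mm (distance of any of long_batten, jar, tin_big, tin_small, glue, brush from where it was at the start of the episode above 0.02 m).
It also fails if it takes over 53 s, if anything falls off the work surface, if the arm or the gripper's body presses on something with over 40 N, if the wrist force passes 120 N, or if a joint passes its speed limit or range.

## Working session

There is one attempt and no reset: what is moved stays moved. The work goes in short steps, Python scripts to look and compute and a tool call to move; the robot and the scene stay as the last step left them, time stands still between calls to the robot, and variables do not carry over. Pictures are saved under pics/ and viewed, at most 10 in all, crops included, and the job is handed in when it is done.

Besides the shell and the picture viewer there is one more tool, called after "Emit:" by a JSON object that holds its "op" and its "data", one argument or row to a line. servo_tool: Moves the arm, as the interface text tells. Its arguments: {"type":"object","properties":{"series":{"type":"string"}},"required":["series"]}

```bash
mkdir -p pics; cat > h.py <<'E'
import numpy as np,cv2
from bench import ctrl
def cam(n):
    c=ctrl.camera(n);c['f']=c['img'].shape[0]/2/np.tan(np.radians(c['fovy'])/2);return c
def cloud(c):
    v,u=np.mgrid[:384,:512];z=c['z_map']
    P=np.stack([(u-c['cx'])/c['f']*z,(v-c['cy'])/c['f']*z,z],-1)
    E=c['extrinsics'];W=P@E[:3,:3].T+E[:3,3];W[z==0]=np.nan;return W
def save(c,name,box=None,s=1):
    im=c['img'][:,:,::-1]
    if box: im=im[box[1]:box[3],box[0]:box[2]]
    cv2.imwrite('pics/'+name,cv2.resize(im,None,fx=s,fy=s,interpolation=cv2.INTER_CUBIC))
E
python3 - <<'E'
from h import *
for n in('top','side'):
    c=cam(n);save(c,n+'0.png',None,1.5);np.savez(n+'0.npz',**c);W=cloud(c)
    print(n,c['fovy'],c['cx'],c['cy'],c['extrinsics'].round(3).tolist(),np.nanmin(W[...,2]),np.isnan(W[...,2]).mean())
o=ctrl.get_obs();print(o['time_s'],o['eef_pos'],o['eef_rot'])
E
```

```text
top 46.143786401070685 255.57980717909638 191.92103770571504 [[-0.029, -0.996, 0.084, 0.349], [-1.0, 0.03, 0.003, -0.05], [-0.005, -0.084, -0.996, 1.71], [0.0, 0.0, 0.0, 1.0]] -0.7812330792355426 0.004084269205729167
side 53.0509201272456 261.47170916231204 194.64309649074238 [[-0.777, -0.377, 0.503, -0.14], [-0.629, 0.473, -0.617, 0.712], [-0.006, -0.796, -0.605, 0.855], [0.0, 0.0, 0.0, 1.0]] -0.7637698581506919 0.004033406575520833
0.1 [ 0.21789506 -0.53160567  0.25547398] [-8.09439596e-04  9.81161354e-01  1.93188360e-01  5.91726170e-06]
```

View pics/top0.png

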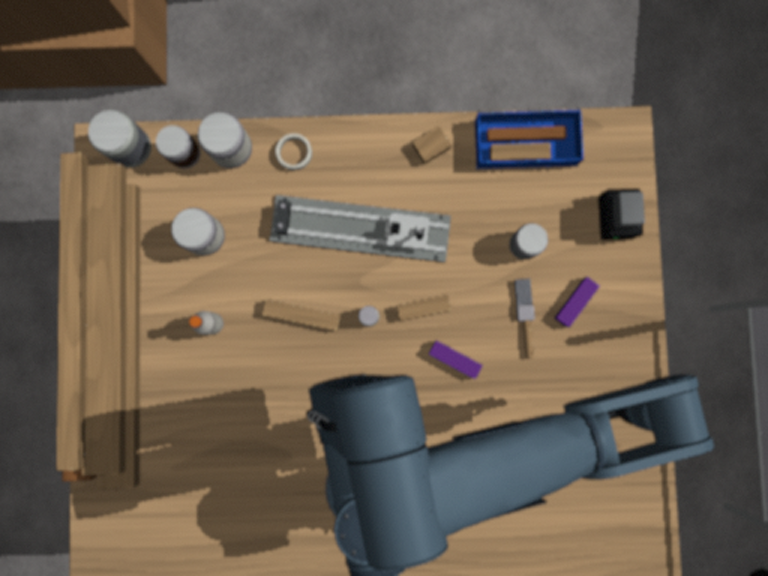

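View pics/side0.png

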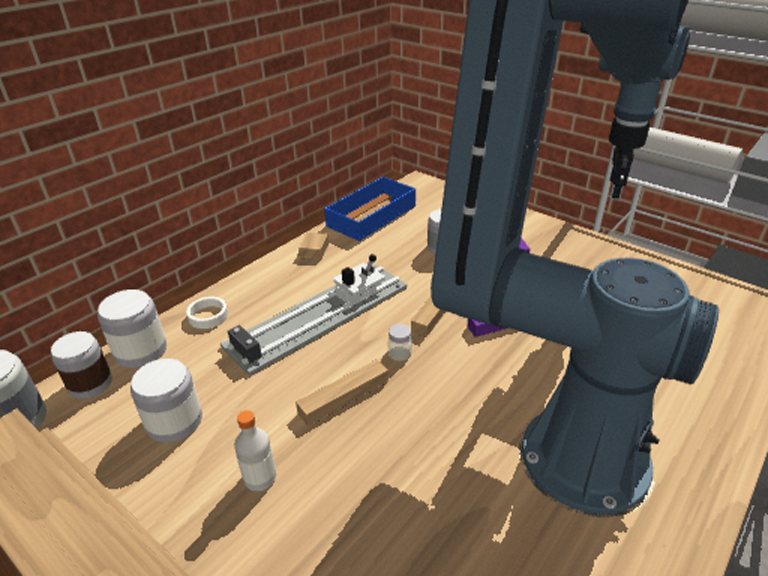

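The top view shows the loose pine battens at 1.5x pixels (423,308) and (300,315). Things that could pass for the short batten: the pine piece in the blue tray (520,152), the brown piece in the tray (525,132), a cube offcut (432,145), and the purple pieces (455,360) and (577,302). My choice is (423,308). The end block is at (285,218) and the stop at (405,232), with its lever on the right.

```bash
python3 - <<'E'
from h import *
C={n:dict(np.load(n+'0.npz')) for n in('top','side')}
W=cloud(C['top']);Z=W[...,2]
print('bench z',np.nanmedian(Z[200:230,180:210]))
def rect(box,lo,hi,nm):
    x0,y0,x1,y1=box;S=W[y0:y1,x0:x1].reshape(-1,3);S=S[(S[:,2]>lo)&(S[:,2]<hi)]
    (c,s,a)=cv2.minAreaRect((S[:,:2]*1000).astype(np.float32));b=cv2.boxPoints((c,s,a))
    print(nm,len(S),'c',np.round(c,1),'mean',(S[:,:2].mean(0)*1000).round(1),'size',np.round(s,1),'a',round(a,2),'z',np.median(S[:,2]).round(4));return S
rect((258,190,306,222),.022,.05,'short')
rect((168,192,232,226),.022,.05,'long')
rect((175,125,305,180),.006,.03,'bed')
rect((175,125,200,165),.04,.06,'endblock')
rect((240,135,290,170),.045,.058,'stoptop')
rect((240,130,300,175),.066,.1,'grip/lever')
rect((235,198,256,220),.03,.08,'jar')
rect((335,180,362,245),.005,.05,'brush')
save(C['top'],'crop1.png',(170,120,310,230),5)
E
```

```text
bench z 0.005071638209362961
short 380 c [ 441.2 -143.1] mean [ 440.9 -143.2] size [ 40.1 129.5] a 9.81 z 0.0358
long 549 c [432.4 161.8] mean [432.4 161.8] size [189.5  40.1] a 76.24 z 0.0354
bed 3286 c [648.   12.2] mean [647.9  16.4] size [495.2 209.7] a 88.2 z 0.0135
endblock 178 c [678.  203.3] mean [677.6 202.1] size [31.4 81.2] a 81.29 z 0.053
stoptop 415 c [ 631.6 -105.7] mean [ 630.5 -109.8] size [104.7  80.5] a 82.06 z 0.0531
grip/lever 63 c [ 624.1 -106.2] mean [631.7 -95.3] size [81. 41.] a 87.42 z 0.0862
jar 152 c [426.1  -6.1] mean [423.9  -6.7] size [48.6 48.5] a 88.08 z 0.0657
brush 756 c [ 407.7 -391.5] mean [ 415.1 -393. ] size [ 99.5 241.7] a 87.21 z 0.0149
```

View pics/crop1.png

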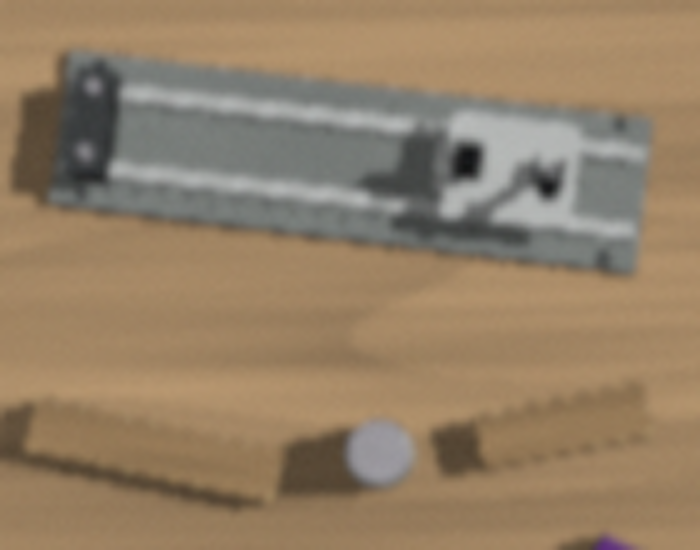

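The crop confirms it: the plain pine batten at crop (563,430) measures 129.5 × 40 mm with its top at about 34 mm. The long one measures 189.5 mm, and the jar stands between them at (380,453). Next I move above the short batten, with the fingers across its width.

Emit:
{"op": "servo_tool", "data": {
  "series": "-1 0.354 -0.275 0.12 0 0 -77.5;-1 0.354 -0.275 0.12 0 0 -77.5;-1 0.354 -0.275 0.12 0 0 -77.5;-1 0.354 -0.275 0.12 0 0 -77.5;-1 0.354 -0.275 0.12 0 0 -77.5;-1 0.354 -0.275 0.12 0 0 -77.5;-1 0.354 -0.275 0.12 0 0 -77.5;-1 0.354 -0.275 0.12 0 0 -77.5;-1 0.354 -0.275 0.12 0 0 -77.5;-1 0.354 -0.275 0.12 0 0 -77.5;-1 0.354 -0.275 0.12 0 0 -77.5;-1 0.354 -0.275 0.12 0 0 -77.5"
}}

```text
time_s: 1.1
eef_pos: [0.4417, -0.1376, 0.1342]
eef_rot: [-0.002, 0.64, 0.768, 0.001]
wrist_force: [-0.5, 0.3, -0.2]
opening: 1.002
grasp_force: 0.0
```

```bash
cat >> h.py <<'E'
from scipy.spatial.transform import Rotation as R
def plan(x,y,z,yaw):
    """shift in tool axes / turn so tool y has world yaw (deg)"""
    o=ctrl.get_obs();q=o['eef_rot'];r=R.from_quat([q[1],q[2],q[3],q[0]]);M=r.as_matrix()
    d=M.T@(np.array([x,y,z])-o['eef_pos']);cur=np.degrees(np.arctan2(M[1,1],M[0,1]))
    t=(yaw-cur+90)%180-90
    print('t',o['time_s'],'pos',np.round(o['eef_pos'],4),'yawy',cur.round(2),'shift',d.round(4),'turn z',-t.round(2),'F',np.round(o['wrist_force'],1),'tilt',M[:,2].round(3))
def rect(W,m,nm):
    S=W[m];c,s,a=cv2.minAreaRect((S[:,:2]*1000).astype(np.float32))
    print(nm,len(S),'c',np.round(c,1),'mean',(S[:,:2].mean(0)*1000).round(1),'size',np.round(s,1),'a',round(a,2),'z',np.median(S[:,2]).round(4));return S
E
python3 - <<'E'
from h import *
c=cam('side');W=cloud(c);x,y,z=np.moveaxis(W,-1,0)
save(c,'side1.png',None,1.5)
rect(W,(abs(x-.441)<.06)&(abs(y+.143)<.09)&(z>.02)&(z<.05)&(y<-.05),'short')
rect(W,(abs(x-.432)<.06)&(abs(y-.162)<.12)&(z>.02)&(z<.05)&(y>.05),'long')
rect(W,(abs(x-.678)<.06)&(abs(y-.203)<.06)&(z>.046)&(z<.06),'end')
S=rect(W,(abs(x-.631)<.08)&(abs(y+.105)<.09)&(z>.046)&(z<.06),'stop')
S=rect(W,(abs(x-.631)<.08)&(abs(y+.105)<.09)&(z>.082)&(z<.094),'grip')
t=dict(np.load('top0.npz'));T=cloud(t);x,y,z=np.moveaxis(T,-1,0)
rect(T,(abs(x-.64)<.1)&(abs(y+.07)<.05)&(z>.082)&(z<.094),'grip top')
# bed axis from end block/stop/bed via blob with x limits
g=(abs((x-.655)-.15*(y-.03))<.075)&(abs(y-.0)<.27)&(z>.009)&(z<.03)
k=cv2.morphologyEx(g.astype(np.uint8),cv2.MORPH_OPEN,np.ones((3,3)))>0
rect(T,k,'bed')
plan(.4412,-.1431,.036,9.8)
E
```

```text
short 143 c [ 449.  -106.3] mean [437.4 -98.5] size [36.8 90.8] a 36.38 z 0.0315
long 820 c [430.9 165.7] mean [429.6 171.9] size [191.3  45.1] a 76.77 z 0.0321
end 177 c [675.9 207.3] mean [674.6 208.1] size [31.9 84. ] a 82.14 z 0.0508
stop 301 c [ 629.1 -104.9] mean [ 623.4 -102. ] size [100.5  83.3] a 83.14 z 0.0499
grip 32 c [629.5 -96.5] mean [630.8 -80.9] size [71.6 20.8] a 75.9 z 0.085
grip top 34 c [634.8 -77.2] mean [634.9 -78.2] size [21.3 22.7] a 81.61 z 0.0891
bed 1936 c [649.1  10.2] mean [645.6  13.5] size [448.8 120.4] a 81.22 z 0.0156
t 1.15 pos [ 0.4414 -0.1392  0.1346] yawy 10.11 shift [-0.0041 -0.0007  0.0986] turn z 0.31 F [0.1 0.7 0.5] tilt [-0.002  0.003 -1.   ]
```

View pics/side1.png

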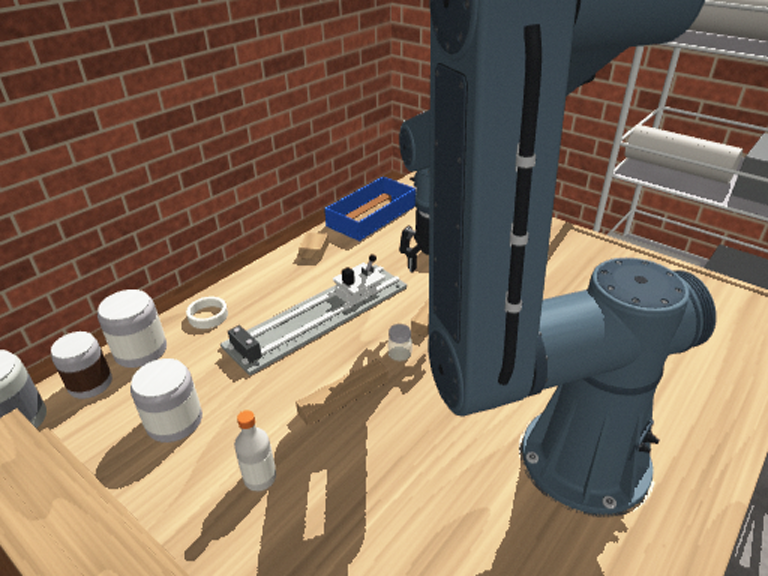

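Both cameras agree to about 2–4 mm, and the bed measures 449 × 120 mm with its axis 8.7° off. The side view shows the gripper over the batten at (410,250), clear of the jar at (400,340). Now I descend and close.

Emit:
{"op": "servo_tool", "data": {
  "series": "-1 0 0 0.03 0 0 0;-1 0 0 0.06 0 0 0;-1 0 0 0.085 0 0 0;-1 0 0 0.099 0 0 0;-1 0 0 0.099 0 0 0;-1 0 0 0.099 0 0 0;-1 0 0 0.099 0 0 0"
}}

```text
time_s: 1.73
eef_pos: [0.4419, -0.1446, 0.0383]
eef_rot: [0.001, 0.645, 0.764, 0.0]
wrist_force: [-0.0, -0.1, 0.0]
opening: 0.996
grasp_force: 0.0
```

Emit:
{"op": "servo_tool", "data": {
  "series": "1 0 0 0 0 0 0;1 0 0 0 0 0 0;1 0 0 0 0 0 0;1 0 0 0 0 0 0;1 0 0 0 0 0 0;1 0 0 0 0 0 0;1 0 0 0 0 0 0;1 0 0 0 0 0 0"
}}

```text
time_s: 2.4
eef_pos: [0.442, -0.1438, 0.0383]
eef_rot: [0.001, 0.644, 0.765, 0.0]
wrist_force: [-0.6, 0.7, 6.8]
opening: 0.459
grasp_force: 61.2
```

```bash
python3 - <<'E'
from h import *
o=ctrl.get_obs();print(o['opening'],o['grasp_force'])
plan(.4412,-.1431,.036,9.8)
E
```

```text
0.45948611388310373 61.190611124038696
t 2.4 pos [ 0.442  -0.1438  0.0383] yawy 9.79 shift [ 0.0009 -0.0007  0.0022] turn z -0.01 F [-0.6  0.7  6.8] tilt [ 0.001 -0.001 -1.   ]
```

Emit:
{"op": "servo_tool", "data": {
  "series": "1 0 0 -0.03 0 0 0;1 0 0 -0.06 0 0 0;1 0.02 0.025 -0.08 0 0 2;1 0.045 0.055 -0.08 0 0 4;1 0.07 0.085 -0.08 0 0 6.5;1 0.095 0.115 -0.08 0 0 9;1 0.12 0.145 -0.08 0 0 11;1 0.145 0.175 -0.08 0 0 13.5;1 0.17 0.205 -0.08 0 0 16;1 0.195 0.235 -0.08 0 0 18.5;1 0.217 0.263 -0.08 0 0 18.5;1 0.217 0.263 -0.08 0 0 18.5"
}}

```text
time_s: 3.4
eef_pos: [0.6666, 0.1203, 0.1173]
eef_rot: [0.0, 0.758, 0.653, 0.002]
wrist_force: [-0.9, -0.2, -0.2]
opening: 0.454
grasp_force: 60.9
```

Emit:
{"op": "servo_tool", "data": {
  "series": "1 0 0 0 0 0 0;1 0 0 0 0 0 0;1 0 0 0 0 0 0"
}}

```text
time_s: 3.65
eef_pos: [0.6628, 0.1143, 0.117]
eef_rot: [-0.0, 0.759, 0.651, -0.001]
wrist_force: [-0.3, -0.2, -1.3]
opening: 0.454
grasp_force: 60.9
```

```bash
python3 - <<'E'
from h import *
plan(.6642,.115,.0505,-8.65)
c=cam('side');W=cloud(c);save(c,'side2.png',(100,80,356,272),3)
E
```

```text
t 3.65 pos [0.6628 0.1143 0.117 ] yawy -8.76 shift [0.001  0.0014 0.0665] turn z -0.11 F [-0.3 -0.2 -1.3] tilt [-0.001 -0.    -1.   ]
```

View pics/side2.png

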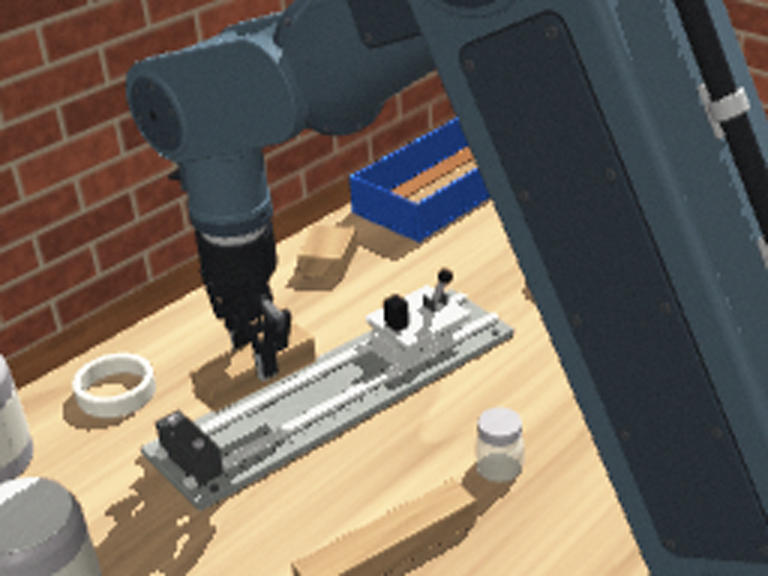

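The side crop shows the batten held level over the channel at about (255,360), parallel to the rails. I lower it.

Emit:
{"op": "servo_tool", "data": {
  "series": "1 0 0.001 0.02 0 0 0;1 0 0.001 0.035 0 0 0;1 0 0.001 0.045 0 0 0;1 0 0.001 0.052 0 0 0;1 0 0.001 0.052 0 0 0;1 0 0.001 0.055 0 0 0;1 0 0.001 0.058 0 0 0;1 0 0.001 0.061 0 0 0;1 0 0.001 0.061 0 0 0"
}}

```text
time_s: 4.45
eef_pos: [0.6646, 0.115, 0.0561]
eef_rot: [-0.0, 0.759, 0.651, -0.0]
wrist_force: [0.5, -0.8, -1.3]
opening: 0.456
grasp_force: 61.0
```

```bash
python3 - <<'E'
from h import *
plan(.6642,.115,.0505,-8.65)
c=cam('top');W=cloud(c);x,y,z=np.moveaxis(W,-1,0)
c=cam('side');W=cloud(c);x,y,z=np.moveaxis(W,-1,0)
v=(.1504,.9886)
s=(x-.677)*v[0]+(y-.204)*v[1]; l=(x-.677)*v[1]-(y-.204)*v[0]
m=(abs(s+.09)<.08)&(abs(l)<.035)&(z>.03)&(z<.053)
print(np.nanpercentile(s[m],[1,50,99]).round(4),np.nanpercentile(l[m],[1,50,99]).round(4),np.nanpercentile(z[m],[5,50,99]).round(4))
save(c,'side3.png',(140,150,300,270),5)
E
```

```text
t 4.45 pos [0.6646 0.115  0.0561] yawy -8.72 shift [-0.0001 -0.0004  0.0056] turn z -0.07 F [ 0.5 -0.8 -1.3] tilt [-0.  0. -1.]
[-0.1496 -0.0661 -0.0109] [-0.0317 -0.0135  0.0232] [0.0315 0.0483 0.0527]
```

View pics/side3.png

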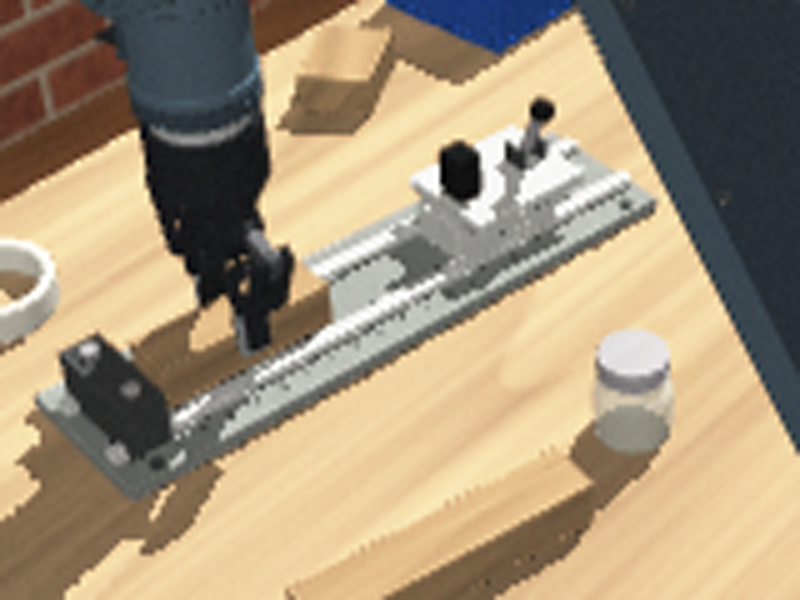

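The side crop shows the batten entering the channel between the rails at (250,340), with its far end just short of the end block at (115,390). No force so far, so I lower the last few millimetres.

Emit:
{"op": "servo_tool", "data": {
  "series": "1 0 0 0.001 0 0 0;1 0 0 0.002 0 0 0;1 0 0 0.003 0 0 0;1 0 0 0.004 0 0 0;1 0 0 0.0045 0 0 0;1 0 0 0.0045 0 0 0"
}}

```text
time_s: 5.05
eef_pos: [0.6645, 0.1149, 0.0516]
eef_rot: [-0.0, 0.759, 0.651, -0.0]
wrist_force: [0.6, 0.1, -0.6]
opening: 0.454
grasp_force: 61.0
```

Emit:
{"op": "servo_tool", "data": {
  "series": "1 0 0 0.001 0 0 0;1 0 0 0.001 0 0 0;-1 0 0 0.001 0 0 0;-1 0 0 0.001 0 0 0;-1 0 0 0.001 0 0 0;-1 0 0 0.001 0 0 0;-1 0 0 0.001 0 0 0;-1 0 0 0.001 0 0 0"
}}

```text
time_s: 5.72
eef_pos: [0.6647, 0.1149, 0.0509]
eef_rot: [0.0, 0.759, 0.651, 0.0]
wrist_force: [0.6, -0.0, 0.1]
opening: 1.003
grasp_force: 0.0
```

Emit:
{"op": "servo_tool", "data": {
  "series": "-1 0 0 -0.03 0 0 0;-1 0 0 -0.06 0 0 0;-1 0 0 -0.09 0 0 0;-1 0 0 -0.09 0 0 0;-1 0 0 -0.09 0 0 0"
}}

```text
time_s: 6.13
eef_pos: [0.6665, 0.115, 0.1439]
eef_rot: [0.002, 0.759, 0.651, 0.002]
wrist_force: [-0.4, 0.3, -0.2]
opening: 1.0
grasp_force: 0.0
```

```bash
python3 - <<'E'
from h import *
o=ctrl.get_obs();print(o['opening'])
c=cam('side');W=cloud(c);x,y,z=np.moveaxis(W,-1,0)
v=(.1504,.9886)
s=(x-.677)*v[0]+(y-.206)*v[1]; l=(x-.677)*v[1]-(y-.206)*v[0]
m=(abs(s+.09)<.07)&(abs(l)<.03)&(z>.037)&(z<.053)
rect(W,m,'batten');print(np.percentile(z[m],[3,50,97]).round(4))
m=(abs(x-.631)<.04)&(abs(y+.08)<.03)&(z>.078)&(z<.094); rect(W,m,'grip')
plan(.635,-.078,.082,-8.65)
save(c,'side4.png',(140,150,300,270),5)
E
```

```text
1.00007427155527
batten 374 c [664.3 119.3] mean [661.7 122.6] size [129.7  45.6] a 80.76 z 0.0437
[0.0383 0.0437 0.0472]
grip 34 c [633.6 -72.2] mean [633.3 -71.4] size [21.8 24.6] a 87.65 z 0.0843
t 6.1833 pos [0.665  0.1149 0.1416] yawy -8.72 shift [-0.1953 -0.0005  0.0596] turn z -0.07 F [-0.8  0.5 -0.7] tilt [ 0.002  0.    -1.   ]
```

View pics/side4.png

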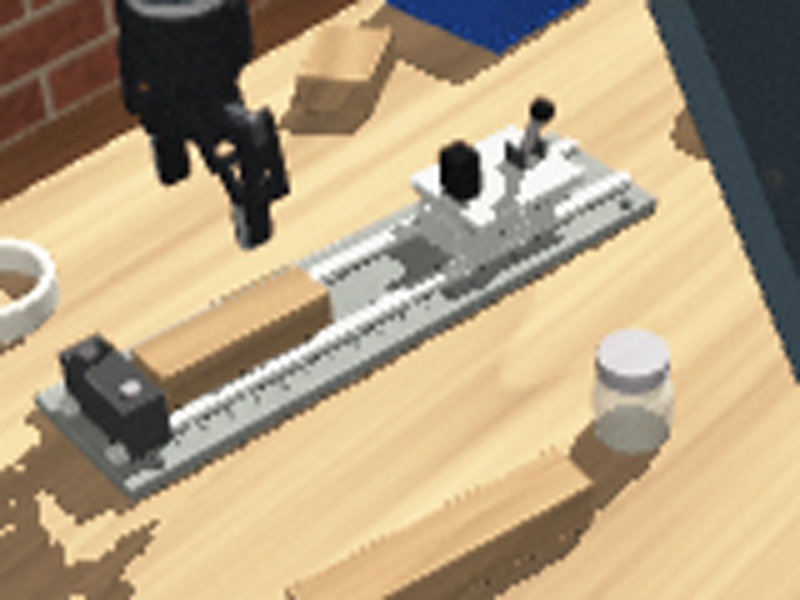

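The side crop shows the batten lying flat in the channel from (150,370) to (315,290), released, with a small gap to the end block. The grip is at (460,170) and the lever leans toward the robot side. I check fingertip height before gripping.

```bash
python3 - <<'E'
from h import *
c=cam('side');W=cloud(c);x,y,z=np.moveaxis(W,-1,0)
m=(abs(x-.665)<.1)&(abs(y-.117)<.03)&(z>.06)&(z<.15)
m[:, :]&=True
print(m.sum(),np.sort(z[m])[:12].round(4), ctrl.get_obs()['eef_pos'])
E
```

```text
73 [0.1267 0.1294 0.1299 0.13   0.1302 0.1305 0.1306 0.1319 0.1324 0.133
 0.1331 0.1333] [0.66412124 0.11493858 0.14016711]
```

Emit:
{"op": "servo_tool", "data": {
  "series": "-1 -0.04 0 0 0 0 0;-1 -0.08 0 0 0 0 0;-1 -0.12 0 0 0 0 0;-1 -0.16 0 0 0 0 0;-1 -0.195 0 0 0 0 0;-1 -0.195 0 0 0 0 0;-1 -0.195 0 0 0 0 0;-1 -0.195 0 0 0 0 0"
}}

```text
time_s: 6.9
eef_pos: [0.6342, -0.0774, 0.1393]
eef_rot: [-0.001, 0.759, 0.651, -0.001]
wrist_force: [0.4, 0.8, -0.1]
opening: 1.001
grasp_force: 0.0
```

```bash
python3 - <<'E'
from h import *
plan(.635,-.0775,.084,-8.65)
E
```

```text
t 6.9 pos [ 0.6342 -0.0774  0.1393] yawy -8.77 shift [-0.      0.0009  0.0552] turn z -0.12 F [ 0.4  0.8 -0.1] tilt [-0.002  0.001 -1.   ]
```

Open, the tips stand about 12 mm ahead of the TCP, so the 25 mm figure applies when shut. Descending to z ≈ 0.082 is safe.

Emit:
{"op": "servo_tool", "data": {
  "series": "-1 0 0.001 0.02 0 0 0;-1 0 0.001 0.04 0 0 0;-1 0 0.001 0.057 0 0 0;-1 0 0.001 0.057 0 0 0;-1 0 0.001 0.057 0 0 0;1 0 0.001 0.057 0 0 0;1 0 0.001 0.057 0 0 0;1 0 0.001 0.057 0 0 0;1 0 0.001 0.057 0 0 0;1 0 0.001 0.057 0 0 0;1 0 0.001 0.057 0 0 0;1 0 0.001 0.057 0 0 0"
}}

```text
time_s: 7.9
eef_pos: [0.6363, -0.0781, 0.0847]
eef_rot: [0.0, 0.759, 0.651, 0.0]
wrist_force: [-2.0, 1.0, 4.9]
opening: 0.272
grasp_force: 60.7
```

```bash
python3 - <<'E'
from h import *
plan(.635,-.0775,.084,-8.65);o=ctrl.get_obs();print(o['opening'],o['grasp_force'])
E
```

```text
t 7.9 pos [ 0.6363 -0.0781  0.0847] yawy -8.72 shift [ 0.0004 -0.0014  0.0007] turn z -0.07 F [-2.   1.   4.9] tilt [ 0.001 -0.    -1.   ]
0.2718269467905463 60.68068563938141
```

Gripped: the opening is 23 mm, against 24 mm for the grip. I slide most of the way, then creep.

Emit:
{"op": "servo_tool", "data": {
  "series": "1 0.008 0 0 0 0 0;1 0.017 0 0 0 0 0;1 0.026 0 0 0 0 0;1 0.035 0 0 0 0 0;1 0.044 0 0 0 0 0;1 0.053 0 0 0 0 0;1 0.062 0 0 0 0 0;1 0.071 0 0 0 0 0;1 0.080 0 0 0 0 0;1 0.087 0 0 0 0 0;1 0.09 0 0 0 0 0;1 0.09 0 0 0 0 0"
}}

```text
time_s: 8.9
eef_pos: [0.6497, 0.0108, 0.0847]
eef_rot: [0.0, 0.759, 0.651, -0.0]
wrist_force: [-3.7, -0.8, 6.3]
opening: 0.27
grasp_force: 60.9
```

```bash
cat >> h.py <<'E'
def gap():
    c=cam('top');W=cloud(c);x,y,z=np.moveaxis(W,-1,0);v=(.1504,.9886)
    s=(x-.678)*v[0]+(y-.2033)*v[1]; l=(x-.678)*v[1]-(y-.2033)*v[0]
    for n,lo,hi,a,b in(('batten',.04,.0495,-.2,.0),('stop/tools',.05,.057,-.4,-.06)):
        m=(abs(l)<.015)&(z>lo)&(z<hi)&(s>a)&(s<b)
        if m.sum(): print(n,m.sum(),np.percentile(s[m],[0,2,50,98,100]).round(4))
    return c
E
python3 - <<'E'
from h import *
plan(.65,.02,.084,-8.65);o=ctrl.get_obs();print(o['opening'],o['grasp_force'])
c=gap();save(c,'top5.png',(170,110,310,190),5)
E
```

```text
t 8.9 pos [0.6497 0.0108 0.0847] yawy -8.7 shift [ 0.0091 -0.0011  0.0007] turn z -0.05 F [-3.7 -0.8  6.3] tilt [-0.    -0.001 -1.   ]
0.2699876052640009 60.89226543903351
batten 126 [-0.1726 -0.1533 -0.0638 -0.0147 -0.0024]
stop/tools 64 [-0.2745 -0.2739 -0.147  -0.0622 -0.0607]
```

Emit:
{"op": "servo_tool", "data": {
  "series": "1 0.003 0 0 0 0 0;1 0.006 0 0 0 0 0;1 0.009 0 0 0 0 0;1 0.012 0 0 0 0 0;1 0.014 0 0 0 0 0;1 0.016 0 0 0 0 0;1 0.0165 0 0 0 0 0"
}}

```text
time_s: 9.53
eef_pos: [0.652, 0.0261, 0.0847]
eef_rot: [0.001, 0.759, 0.651, -0.001]
wrist_force: [-6.0, -5.1, 8.7]
opening: 0.271
grasp_force: 61.0
```

Emit:
{"op": "servo_tool", "data": {
  "series": "1 0.001 0 0 0 0 0;1 0.002 0 0 0 0 0;1 0.0025 0 0 0 0 0;1 0.003 0 0 0 0 0"
}}

```text
time_s: 9.87
eef_pos: [0.6524, 0.0286, 0.0847]
eef_rot: [0.001, 0.759, 0.651, -0.001]
wrist_force: [-5.8, -5.9, 7.6]
opening: 0.267
grasp_force: 61.1
```

Emit:
{"op": "servo_tool", "data": {
  "series": "1 0.0005 0 0 0 0 0;1 0.001 0 0 0 0 0;1 0.0015 0 0 0 0 0;1 0.002 0 0 0 0 0"
}}

```text
time_s: 10.2
eef_pos: [0.6527, 0.0306, 0.0848]
eef_rot: [0.001, 0.759, 0.651, -0.001]
wrist_force: [-5.7, -5.8, 8.0]
opening: 0.269
grasp_force: 61.1
```

Emit:
{"op": "servo_tool", "data": {
  "series": "1 0.0005 0 0 0 0 0;1 0.001 0 0 0 0 0;1 0.0015 0 0 0 0 0"
}}

```text
time_s: 10.45
eef_pos: [0.6529, 0.0321, 0.0847]
eef_rot: [0.001, 0.759, 0.651, -0.001]
wrist_force: [-6.4, -5.9, 6.9]
opening: 0.279
grasp_force: 61.1
```

Emit:
{"op": "servo_tool", "data": {
  "series": "1 0.0004 0 0 0 0 0;1 0.0008 0 0 0 0 0;1 0.001 0 0 0 0 0"
}}

```text
time_s: 10.7
eef_pos: [0.6531, 0.033, 0.0847]
eef_rot: [0.001, 0.759, 0.651, -0.001]
wrist_force: [-6.8, -5.1, 7.4]
opening: 0.271
grasp_force: 61.1
```

Emit:
{"op": "servo_tool", "data": {
  "series": "1 0.0004 0 0 0 0 0;1 0.0008 0 0 0 0 0;1 0.001 0 0 0 0 0"
}}

```text
time_s: 10.95
eef_pos: [0.6532, 0.034, 0.0847]
eef_rot: [0.001, 0.759, 0.651, -0.001]
wrist_force: [-6.0, -5.5, 7.9]
opening: 0.269
grasp_force: 61.1
```

Emit:
{"op": "servo_tool", "data": {
  "series": "1 0.0004 0 0 0 0 0;1 0.0008 0 0 0 0 0"
}}

```text
time_s: 11.12
eef_pos: [0.6533, 0.0348, 0.0847]
eef_rot: [0.001, 0.759, 0.651, -0.001]
wrist_force: [-6.2, -5.4, 7.9]
opening: 0.27
grasp_force: 61.1
```

Emit:
{"op": "servo_tool", "data": {
  "series": "1 0.0004 0 0 0 0 0;1 0.0008 0 0 0 0 0;1 0.001 0 0 0 0 0"
}}

```text
time_s: 11.37
eef_pos: [0.6535, 0.0357, 0.0848]
eef_rot: [0.001, 0.759, 0.651, -0.001]
wrist_force: [-6.0, -6.6, 7.7]
opening: 0.271
grasp_force: 61.1
```

```bash
python3 - <<'E'
from h import *
plan(.65,.02,.084,-8.65)
c=cam('side');save(c,'side5.png',(130,150,290,270),5)
E
```

```text
t 11.3667 pos [0.6535 0.0357 0.0848] yawy -8.73 shift [-0.0161 -0.0011  0.0008] turn z -0.08 F [-6.  -6.6  7.7] tilt [-0.001 -0.003 -1.   ]
```

View pics/side5.png

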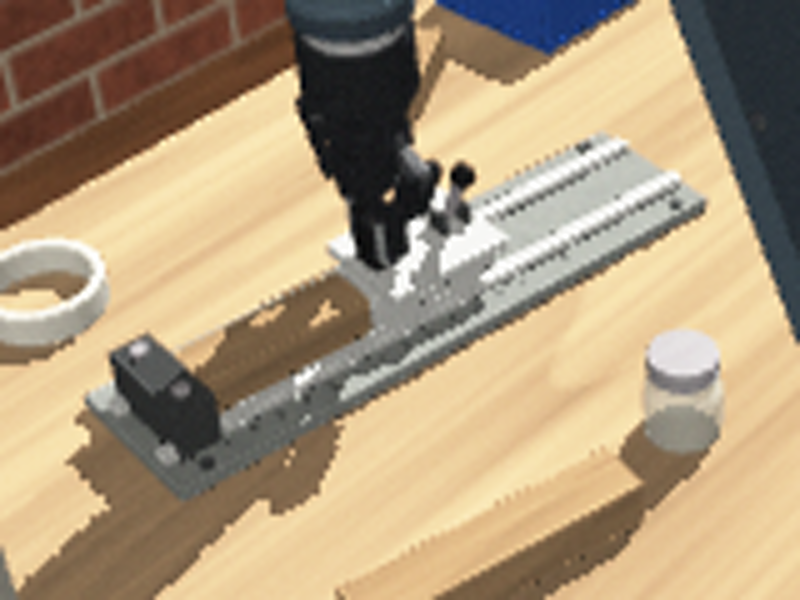

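The side crop shows the stop at (370,300) against the batten's near end, or nearly so, and the batten close to the end block. I keep creeping.

Emit:
{"op": "servo_tool", "data": {
  "series": "1 0.0004 0 0 0 0 0;1 0.0008 0 0 0 0 0;1 0.001 0 0 0 0 0"
}}

```text
time_s: 11.67
eef_pos: [0.6535, 0.0357, 0.0847]
eef_rot: [0.001, 0.759, 0.651, -0.002]
wrist_force: [-7.0, -10.4, 7.2]
opening: 0.27
grasp_force: 61.2
```

Emit:
{"op": "servo_tool", "data": {
  "series": "1 0.0004 0 0 0 0 0;1 0.0008 0 0 0 0 0"
}}

```text
time_s: 11.83
eef_pos: [0.6535, 0.0358, 0.0848]
eef_rot: [0.001, 0.759, 0.651, -0.002]
wrist_force: [-7.8, -13.6, 7.7]
opening: 0.268
grasp_force: 61.2
```

Emit:
{"op": "servo_tool", "data": {
  "series": "1 0.0004 0 0 0 0 0;1 0.0008 0 0 0 0 0"
}}

```text
time_s: 12.0
eef_pos: [0.6535, 0.0358, 0.0847]
eef_rot: [0.002, 0.759, 0.651, -0.003]
wrist_force: [-9.4, -16.9, 8.7]
opening: 0.272
grasp_force: 61.3
```

Nipped: about 17 N at the wrist less 6 N drag leaves about 11 N on the batten. Hold, then let go.

Emit:
{"op": "servo_tool", "data": {
  "series": "1 0 0 0 0 0 0;1 0 0 0 0 0 0;1 0 0 0 0 0 0;-1 0 0 0 0 0 0;-1 0 0 0 0 0 0;-1 0 0 0 0 0 0;-1 0 0 0 0 0 0;-1 0 0 0 0 0 0;-1 0 0 0 0 0 0"
}}

```text
time_s: 12.75
eef_pos: [0.6542, 0.0404, 0.0837]
eef_rot: [-0.0, 0.759, 0.651, 0.0]
wrist_force: [-1.0, -0.0, -1.0]
opening: 1.0
grasp_force: 0.0
```

Emit:
{"op": "servo_tool", "data": {
  "series": "-1 0 0 -0.03 0 0 0;-1 0 0 -0.06 0 0 0;-1 0 0 -0.09 0 0 0;-1 0 0 -0.09 0 0 0;-1 0 0 -0.09 0 0 0"
}}

```text
time_s: 13.17
eef_pos: [0.6558, 0.0401, 0.1767]
eef_rot: [0.002, 0.759, 0.651, 0.002]
wrist_force: [-0.1, -0.1, -0.4]
opening: 1.002
grasp_force: 0.0
```

```bash
python3 - <<'E'
from h import *
plan(.65,.02,.084,-8.65);print(ctrl.get_obs()['opening'])
c=cam('side');W=cloud(c);x,y,z=np.moveaxis(W,-1,0);v=np.array((.1504,.9886))
s=(x-.6535)*v[0]+(y-.0358)*v[1]; l=(x-.6535)*v[1]-(y-.0358)*v[0]
m=(abs(s+.06)<.025)&(abs(l)<.05)&(z>.086)&(z<.12)
print('ball s,l,z',np.median(s[m]).round(4),np.median(l[m]).round(4),np.percentile(z[m],[50,98]).round(4),m.sum())
save(c,'side6.png',(130,150,290,270),5)
E
```

```text
t 13.1667 pos [0.6558 0.0401 0.1767] yawy -8.7 shift [-0.0208 -0.0032  0.0926] turn z -0.05 F [-0.1 -0.1 -0.4] tilt [ 0.005 -0.001 -1.   ]
1.0016579226138576
ball s,l,z -0.0525 -0.0243 [0.1053 0.1127] 24
```

View pics/side6.png

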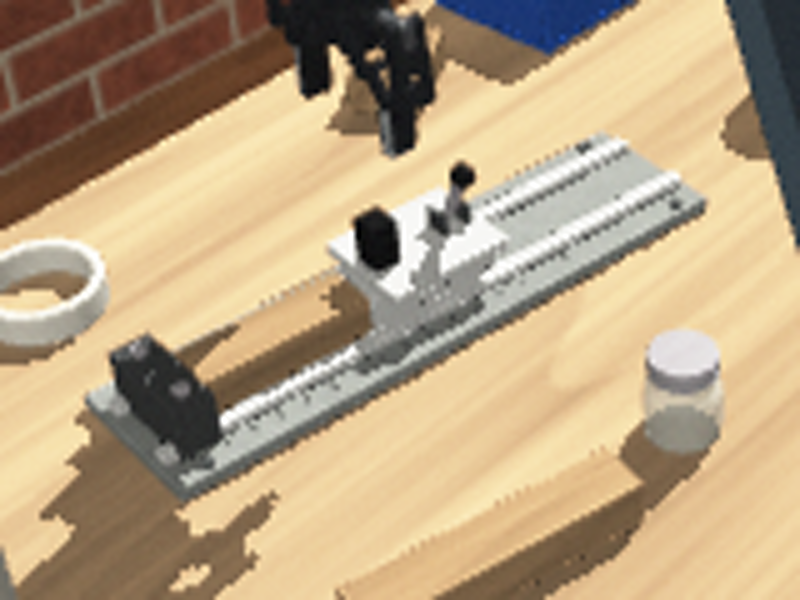

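Released: the side crop shows the batten between the end block (165,390) and the stop's face (370,300), with the lever ball at (460,175) still on the robot side. Next I shut the fingers and go beside the ball on the -x side.

Emit:
{"op": "servo_tool", "data": {
  "series": "1 -0.03 -0.03 0 0 0 0;1 -0.064 -0.06 0 0 0 0;1 -0.064 -0.06 0 0 0 0;1 -0.064 -0.06 0 0 0 0;1 -0.064 -0.06 0 0 0 0;1 -0.064 -0.06 0 0 0 0;1 -0.064 -0.06 0 0 0 0;1 -0.064 -0.06 0.02 0 0 0;1 -0.064 -0.06 0.04 0 0 0;1 -0.064 -0.06 0.061 0 0 0;1 -0.064 -0.06 0.061 0 0 0;1 -0.064 -0.06 0.061 0 0 0"
}}

```text
time_s: 14.22
eef_pos: [0.5847, -0.0133, 0.1117]
eef_rot: [-0.001, 0.759, 0.652, -0.001]
wrist_force: [0.6, 0.8, 0.1]
opening: -0.001
grasp_force: 0.0
```

```bash
cat >> h.py <<'E'
def lever():
    p=np.array(ctrl.get_obs()['eef_pos']);a,b=p[0]-.6535,p[1]-.0358
    print('tcp s',round(a*.1504+b*.9886,4),'l',round(a*.9886-b*.1504,4),'z',p[2].round(4))
E
python3 - <<'E'
from h import *
lever();plan(.65,.02,.113,-8.65);print(ctrl.get_obs()['opening'])
c=cam('side');save(c,'side7.png',(150,150,270,240),6)
E
```

```text
tcp s -0.0589 l -0.0606 z 0.1117
t 14.2167 pos [ 0.5847 -0.0133  0.1117] yawy -8.67 shift [ 0.0428  0.0595 -0.0014] turn z -0.02 F [0.6 0.8 0.1] tilt [-0.003  0.001 -1.   ]
-0.0007944504916225833
```

View pics/side7.png

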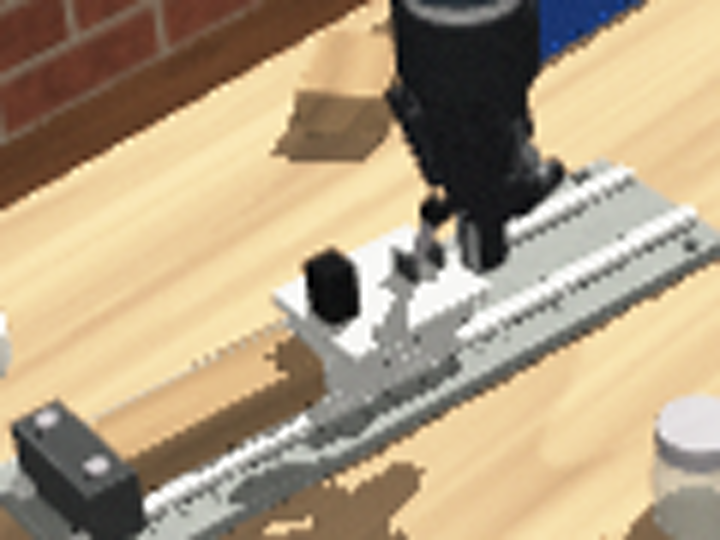

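The side crop shows the shut fingers at (485,240) on the robot side of the ball (435,210) and level with it. Sweep across.

Emit:
{"op": "servo_tool", "data": {
  "series": "1 0 0.005 0 0 0 0;1 0 0.01 0 0 0 0;1 0 0.015 0 0 0 0;1 0 0.02 0 0 0 0;1 0 0.025 0 0 0 0;1 0 0.03 0 0 0 0;1 0 0.035 0 0 0 0;1 0 0.04 0 0 0 0;1 0 0.044 0 0 0 0;1 0 0.048 0 0 0 0;1 0 0.051 0 0 0 0;1 0 0.051 0 0 0 0"
}}

```text
time_s: 15.27
eef_pos: [0.6361, -0.022, 0.1125]
eef_rot: [0.0, 0.759, 0.651, 0.0]
wrist_force: [-0.4, -0.1, -0.1]
opening: 0.006
grasp_force: 0.0
```

Emit:
{"op": "servo_tool", "data": {
  "series": "1 0 0.002 0 0 0 0;1 0 0.004 0 0 0 0;1 0 0.005 0 0 0 0;1 0 0.005 0 0 0 0"
}}

```text
time_s: 15.6
eef_pos: [0.6402, -0.0225, 0.1123]
eef_rot: [-0.0, 0.759, 0.651, -0.0]
wrist_force: [-1.6, -0.5, -1.3]
opening: 0.0
grasp_force: 0.9
```

```bash
cat >> h.py <<'E'
def ball(n='top'):
    c=cam(n);W=cloud(c);x,y,z=np.moveaxis(W,-1,0)
    s=(x-.6535)*.1504+(y-.0358)*.9886; l=(x-.6535)*.9886-(y-.0358)*.1504
    m=(abs(s+.06)<.02)&(abs(l)<.05)&(z>.086)&(z<.115)
    if m.sum(): print(n,'ball l',np.percentile(l[m],[2,50,98]).round(4),'s',np.median(s[m]).round(4),'z',np.percentile(z[m],[50,98]).round(4),m.sum())
E
python3 - <<'E'
from h import *
lever();ball('side');ball('top');print(ctrl.get_obs()['wrist_force'])
E
```

```text
tcp s -0.0597 l -0.0044 z 0.1123
side ball l [-0.0213 -0.0105  0.021 ] s -0.0513 z [0.1054 0.1144] 61
[-2.0682706   0.38646241 -1.27705995]
```

Emit:
{"op": "servo_tool", "data": {
  "series": "1 0 0.001 0 0 0 0;1 0 0.002 0 0 0 0;1 0 0.003 0 0 0 0;1 0 0.003 0 0 0 0"
}}

```text
time_s: 16.03
eef_pos: [0.6436, -0.023, 0.1127]
eef_rot: [-0.0, 0.759, 0.651, 0.0]
wrist_force: [-2.5, 1.2, -1.3]
opening: 0.002
grasp_force: 1.1
```

Emit:
{"op": "servo_tool", "data": {
  "series": "1 0 0.001 0 0 0 0;1 0 0.002 0 0 0 0;1 0 0.003 0 0 0 0;1 0 0.003 0 0 0 0"
}}

```text
time_s: 16.37
eef_pos: [0.6449, -0.0232, 0.1124]
eef_rot: [-0.002, 0.759, 0.651, -0.001]
wrist_force: [-8.2, 1.2, 2.6]
opening: 0.001
grasp_force: 4.5
```

```bash
python3 - <<'E'
from h import *
lever();print(ctrl.get_obs()['wrist_force'])
E
```

```text
tcp s -0.0596 l 0.0004 z 0.1124
[-8.20252712  1.23354472  2.60536665]
```

The force rose to 8 N at the end stop, so the lever is fully over. I back off and check.

Emit:
{"op": "servo_tool", "data": {
  "series": "1 0 -0.01 0 0 0 0;1 0 -0.03 0 0 0 0;1 0 -0.05 0 0 0 0;1 0 -0.06 -0.03 0 0 0;1 0 -0.08 -0.06 0 0 0;1 0 -0.1 -0.1 0 0 0;1 0 -0.12 -0.14 0 0 0;1 0 -0.14 -0.16 0 0 0;1 0 -0.16 -0.16 0 0 0;1 0 -0.16 -0.16 0 0 0;1 0 -0.16 -0.16 0 0 0"
}}

```text
time_s: 17.28
eef_pos: [0.4889, 0.0007, 0.2742]
eef_rot: [0.002, 0.759, 0.651, 0.001]
wrist_force: [0.3, 0.2, 0.0]
opening: 0.001
grasp_force: 0.0
```

```bash
python3 - <<'E'
from h import *
o=ctrl.get_obs();print(o['time_s'],o['wrist_force'],o['dq'])
ball('side');ball('top')
for n in('side','top'):
    c=cam(n);W=cloud(c);x,y,z=np.moveaxis(W,-1,0)
    s=(x-.6535)*.1504+(y-.0358)*.9886; l=(x-.6535)*.9886-(y-.0358)*.1504
    for nm,lo,hi in(('bat',.039,.0485),('end/stop',.0485,.057)):
        m=(abs(l)<.012)&(z>lo)&(z<hi)
        q=np.sort(s[m]);g=np.where(np.diff(q)>.03)[0]
        print(n,nm,q[[0,-1]].round(4),[(q[i].round(4),q[i+1].round(4)) for i in g],np.median(z[m]).round(4))
E
```

```text
17.2833 [0.27880615 0.21247757 0.01991984] [-0.0027933   0.05165871 -0.01359236 -0.00086592 -0.00554295  0.00283482]
side ball l [0.0093 0.0168 0.0278] s -0.0541 z [0.1019 0.1096] 33
top ball l [0.0067 0.0187 0.0277] s -0.0611 z [0.1092 0.1138] 23
side bat [-1.8544  0.5608] [(np.float64(-1.8348), np.float64(-0.4085)), (np.float64(-0.3979), np.float64(-0.0762)), (np.float64(0.1879), np.float64(0.5479))] 0.044
side end/stop [-1.8455  0.1875] [(np.float64(-1.8315), np.float64(-0.4085)), (np.float64(-0.3975), np.float64(-0.0744)), (np.float64(0.0313), np.float64(0.1154)), (np.float64(0.1154), np.float64(0.1597))] 0.0513
top bat [-0.409   0.5693] [(np.float64(-0.4064), np.float64(-0.0805)), (np.float64(-0.0124), np.float64(0.0184)), (np.float64(0.1791), np.float64(0.5435))] 0.0452
top end/stop [-0.407   0.5665] [(np.float64(-0.4049), np.float64(-0.0803)), (np.float64(0.1833), np.float64(0.5593))] 0.052
```

```bash
python3 -c "
from bench import ctrl
print(ctrl.hand_in())"
```

```text
the job is handed in; nothing more can be done
None
```

I handed the job in at about 17 s. The short batten is flat in the channel and was nipped at about 11 N before I let go; I could not measure the nip after that. The lever is over against its end stop, the arm is clear, and none of the other items was touched.

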